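# Screw the bowl back on the air filter

### The job

The element of the compressed-air filter held in the vice has been changed: put the filter's metal bowl back over it. So as not to cross the thread, set the bowl on the thread and turn it backward (anticlockwise seen from above) until you feel it drop a step, then turn it forward until it is screwed fully home on its seat and hand-tight (about 1 N m), and let go of it. Do not force the thread, and leave the other things on the bench where they are.

Things in the scene. Friction and masses are not known exactly. Their poses are not given: they have to be found in the camera images.
- bowl: Filter bowl: round aluminium cup closed at the top, 100 mm tall, 0.22 to 0.37 kg, standing mouth down. Origin: centre of the open mouth; z up along its axis. Ribbed collar 60 mm wide up to 18 mm, plain body 56 mm wide up to 73 mm, rounded end, brass drain valve (19 mm wide) up to 100 mm. Inside 50 mm wide, 70 mm deep, thread near the mouth; its x does not show where the thread starts.
- bowl_grip (a point): On the bowl's axis, 62 mm above its mouth: the height at which to grip its body from above (56 mm wide, any yaw).
- head_seat (a point): Centre of the flat round seat (62 mm wide) of the filter head, 74 mm above the bench, z up; the bowl's mouth comes to rest on it. The head is clamped upside down in a fixed blue vice, 112 mm wide, 200 mm long along this frame's x, screw and tommy bar at -x. Round the seat the vice stays below it. Wringing the bowl well beyond 1 N m strains the thread.
- thread_top (a point): Top of the head's outside thread, on its axis, 18 mm above the seat. Thread 48 mm over the crests, right-hand (clockwise from above goes down), two starts half a turn apart, 16 mm a turn, so 2.5 mm a radian; about 1 mm of play sideways and in height. Above it a taper from 40 to 30 mm wide guides the bowl.
- element_top (a point): Top of the white filter element (30 mm wide) standing on the head's axis, 61 mm above the seat: the bowl's mouth must be brought in above it and lowered over it. Set down, the mouth rests 7 to 15 mm above the seat, as its angle happens to be. Turned back it climbs to 15 mm within at most half a turn, then falls to 7 mm; about 2.8 rad forward bring it to the seat, 3.2 to 3.8 make it tight.
- old_element: Bystander: the spent filter element, a brown pleated cylinder 31 mm wide and 62 mm long lying on its side; origin under its middle, x along it.
- flux_tin: Bystander: round tin, 65 mm wide, 31 mm tall; origin under its centre.
- spanner: Bystander: flat combination spanner, 216 mm long (along its y), 43 mm wide, 7 mm thick; origin under its middle.
- magnet: Bystander: flat red arrow-shaped welding magnet, 100 by 74 mm, 16 mm thick; origin under its middle.

How it is judged:
By the outcome, as a careful person would: the job done as asked, in the order asked, and still so for the second after the job is handed in, with the robot touching nothing.
It also fails if it takes over 64 s, if anything falls off the work surface, if the arm or the gripper's body presses on something with over 40 N, if the wrist force passes 120 N, or if a joint passes its speed limit or range.

### The arm

A 7-joint arm with a two-finger parallel gripper is mounted at the origin on a cart in front of the work surface, level with it; the furniture and walls round the work are solid. World frame = base frame: x ahead of the robot, y to its left, z up, the work surface at z = 0. Lengths are in m, angles in rad, forces in N, time in s.
With the tool pointing down it reaches from about 0.4 to 0.875 m from the base axis. Payload 19.3 kg.
Tool frame: the origin (TCP) lies midway between the tips of the shut fingers; the grasp point (between the pads) lies 19 mm behind it; z points along the fingers, y is the line along which they close (so a half turn about z gives the same grasp; the last joint's range is limited). The gripper opens to 85 mm and grips with 20 to 120 N. Pads are 22 mm wide; open, the fingers measure 114 mm over their backs; the gripper's body (76 mm by 85 mm) begins 54 mm behind the grasp point. The pads swing forward as they close: fully open they stand 13 mm farther back than shut.
Start: joints at [-1.322, 0.521, -0.036, 1.599, 0.021, 1.021, -0.113], TCP at [0.196, 0.593, 0.231] pointing down, gripper open.
Joint ranges: [-2.91, 2.91], [-0.3, 2.13], [-1.5, 1.42], [0.17, 2.43], [-1.26, 4.41], [0.16, 1.93], [-2.52, 2.52]. Speed limits (rad/s): [1.89, 1.89, 2.39, 2.39, 3.01, 3.01, 3.01].

### API

Orientations are given as [roll, pitch, yaw] about the fixed x, y, z axes, in that order (R = Rz(yaw) Ry(pitch) Rx(roll)).
In Python, from workcell import bot gives the robot as it stands.
- The arm moves only by the shell command python3 nudge.py [FORCE], which reads ROWS from standard input. ROWS is a JSON list that holds a single list of rows (three levels of brackets), with 1 to 5 rows, each of 7 numbers: the finger opening in m, then dx, dy, dz in normalised numbers (1 is 0.3 m), then a rotation vector rx, ry, rz in fractions of the full range, 1 being 180 degrees; each row is the pose to reach, as a shift and turn from the pose commanded when the command began, along the tool's axes at that moment; what a row does not reach only later rows make up. A row lasts 1/8 s, in which the tool goes at most 0.0625 m and 0.188 rad, less where a joint would pass 70% of its speed; a pose out of reach is approached as far as the arm can. The fingers move at their own pace and stop on an object; FORCE is the grip in N (left out, the last holds). Time passes only in rows, so rows that do not move let the fingers close. It prints the time, the measured TCP pose, the force, the opening and the grip force at its end. A shift or turn number past 1, either way, is cut back to 1. Input that does not fit is refused with a message, and nothing moves.
- bot.observe(): the state, without advancing time (a new reading comes with each control period).
- bot.grab_frame(name): name is "side" or "top" or "wrist"; returns the picture (480x640x3 uint8, blue, green, red); there is no depth.
- bot.calibration(name): a dict with "vfov" (degrees; the focal length in pixels is half the picture's height over the tangent of half this angle, whatever the lens; pixels are square), "cx", "cy" (the principal point, pixels), "eye" and "attitude" of the camera in the world. Camera axes: x right, y down, z forward; pixel columns grow to the right and rows downward; lengths in m; the calibration is good to about 2 mm. A picture is of the moment at which its call begins: read the wrist's pose just before it. calibration takes no time and is no camera call; for the wrist camera it gives the pose at the moment of the call.
- bot.job_done(): hands the job in; it is judged then, once.
The state is a dict: "clock": time; "qpos": joint angles; "qd": joint speeds; "joint_efforts": joint torques, N m; "position": TCP position; "tool_rot": TCP orientation; "force": force on the tool from outside, world axes, zero at the start; "moment": the same for the moment, N m; "grip_width": finger opening in m; "finger_force": force on a finger pad.
Only numpy, scipy, OpenCV 4.12 (cv2) and the standard library are available. Lean on these libraries where they do the work, as an engineer would, in place of code of your own. Each camera call takes 0.05 s, during which the arm holds its last target. There are 200 camera calls.

## Working session

There is one attempt and no reset: what is moved stays moved. The work goes in short steps, Python scripts to look and compute and a shell command to move; the robot and the scene stay as the last step left them, time stands still between calls to the robot, and variables do not carry over. Pictures are saved under pics/ and viewed, at most 10 in all, crops included, and the job is handed in when it is done.

```bash
ls; mkdir -p pics
python3 - <<'E'
from workcell import bot
import cv2
s=bot.observe(); print({k:s[k] for k in('clock','position','tool_rot','force','moment','grip_width','qpos')})
a=bot.grab_frame("top");cv2.imwrite('pics/top1.png',a)
b=bot.grab_frame("side");cv2.imwrite('pics/side1.png',b)
for n in("top","side","wrist"):print(bot.calibration(n))
E
```

```text
nudge.py
pics
workcell.py
{'clock': 0.0, 'position': array([0.19581128, 0.59317447, 0.23074386]), 'tool_rot': array([-3.14047188e+00,  8.34776239e-05,  2.82281160e+00]), 'force': array([ 0.68514301, -0.34603537, -0.18164913]), 'moment': array([-0.01007012, -0.03462943,  0.02500258]), 'grip_width': 0.08544156840806483, 'qpos': array([-1.32221886,  0.52198365, -0.0363193 ,  1.60001047,  0.02119824,
        1.02110734, -0.11278576])}
{'vfov': 53.03859800986088, 'cx': 321.62156378358, 'cy': 231.87908204937463, 'eye': array([ 0.44816367, -0.10191022,  0.93119933]), 'attitude': array([-2.96430918, -0.02201903, -1.55998375])}
{'vfov': 53.63470474144174, 'cx': 324.11412491058724, 'cy': 239.55492890817385, 'eye': array([ 0.19273627, -0.71415403,  0.66719579]), 'attitude': array([-2.21107527, -0.02404938, -0.57762963])}
{'vfov': 64.5862520937413, 'cx': 319.7277303348406, 'cy': 239.1224314197007, 'eye': array([0.12752568, 0.61661191, 0.37269792]), 'attitude': array([2.85075887e+00, 2.27910951e-03, 1.25183128e+00])}
```

View pics/top1.png

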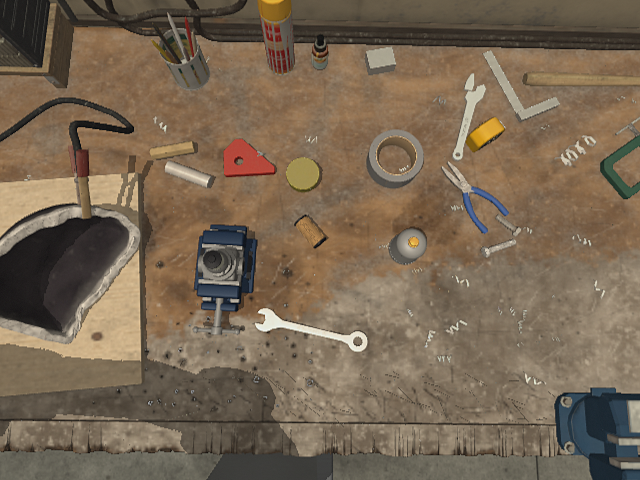

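View pics/side1.png

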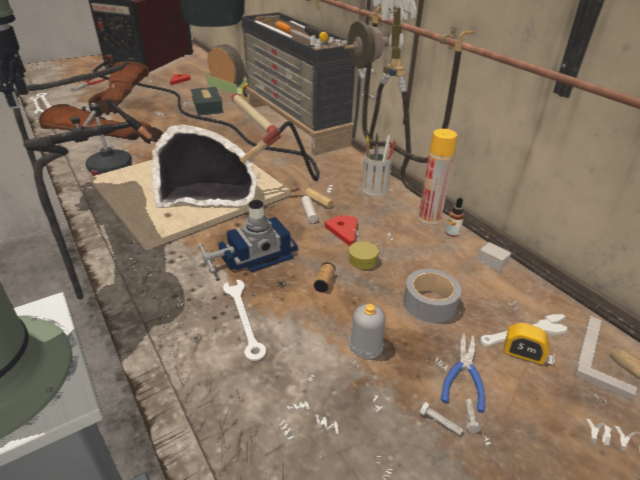

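Top: bowl near (410,245) with the brass valve at (414,241); head and vice at (218,262). Side: bowl at (369,330), head at (257,225). Next I'll zoom in on these four areas.

Run:
```python
import cv2,numpy as np
t=cv2.imread('pics/top1.png');s=cv2.imread('pics/side1.png')
c=lambda im,x,y:cv2.resize(im[y:y+75,x:x+100],(400,300),interpolation=cv2.INTER_CUBIC)
cv2.imwrite('pics/z1.png',np.vstack([np.hstack([c(t,360,205),c(t,170,220)]),np.hstack([c(s,320,295),c(s,205,190)])]))
```

```text
(no output)
```

View pics/z1.png

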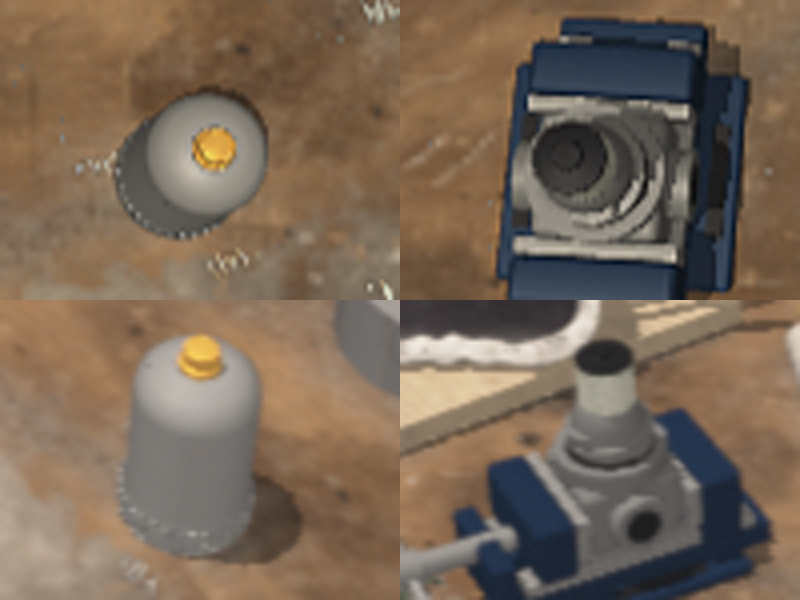

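Top: valve top (413.5,242), element top (212,258.8). Side: valve top (370.8,305.5), element top (256.3,203.8).

```bash
cat > h.py <<'E'
import numpy as np
from scipy.spatial.transform import Rotation as R
from workcell import bot
def ray(c,u,v):
    f=240/np.tan(np.radians(c['vfov']/2))
    d=R.from_euler('xyz',c['attitude']).apply([(u-c['cx'])/f,(v-c['cy'])/f,1])
    return np.array(c['eye']),d/np.linalg.norm(d)
def plane(c,u,v,z):
    e,d=ray(c,u,v);return e+d*(z-e[2])/d[2]
def proj(c,p):
    f=240/np.tan(np.radians(c['vfov']/2))
    q=R.from_euler('xyz',c['attitude']).inv().apply(np.asarray(p)-c['eye']);return f*q[0]/q[2]+c['cx'],f*q[1]/q[2]+c['cy']
def tri(a,b):
    A=sum(np.eye(3)-np.outer(d,d) for e,d in(a,b));B=sum((np.eye(3)-np.outer(d,d))@e for e,d in(a,b));return np.linalg.solve(A,B)
def delta(p):
    s=bot.observe();return R.from_euler('xyz',s['tool_rot']).inv().apply(np.asarray(p)-s['position'])
E
python3 - <<'E'
from h import *
np.set_printoptions(precision=4,suppress=True)
t,s=bot.calibration('top'),bot.calibration('side')
for n,a,b,z in(('bowl',(413.5,242),(370.8,305.5),.1),('elem',(212,258.8),(256.3,203.8),.135)):
    print(n,plane(t,*a,z),plane(s,*b,z),tri(ray(t,*a),ray(s,*b)))
# vice axis: tommy screw
print(plane(t,219,330,.04),plane(t,222,226,.07))
print(delta([.44,-.25,.23]), R.from_euler('xyz',bot.observe()['tool_rot']).as_matrix())
E
```

```text
bowl [ 0.5816 -0.2803  0.1   ] [ 0.5856 -0.281   0.1   ] [ 0.5832 -0.2811  0.1008]
elem [0.543  0.0633 0.135 ] [0.5411 0.0546 0.135 ] [0.5446 0.0643 0.1285]
[0.4251 0.0638 0.04  ] [0.6109 0.0618 0.07  ]
[-0.4962 -0.7242  0.0015] [[-0.9496  0.3135 -0.0003]
 [ 0.3135  0.9496 -0.001 ]
 [-0.0001 -0.001  -1.    ]]
```

Careful with the scale: shifts go in shares of 0.3 m and turns go in shares of 180 degrees. That gives: -0.17 m / 0.3 = -0.5667, -0.06 m / 0.3 = -0.2.

```bash
echo '[[[0.085, 0, 0, -0.2, 0, 0, 0], [0.085, -0.0667, -0.0667, -0.3833, 0, 0, 0], [0.085, -0.2, -0.1833, -0.5, 0, 0, 0], [0.085, -0.3333, -0.3, -0.5667, 0, 0, 0], [0.085, -0.4667, -0.4333, -0.5667, 0, 0, 0]]]' | python3 nudge.py 30; echo '[[[0.085, -0.15, -0.1333, 0, 0, 0, 0], [0.085, -0.3, -0.2667, 0, 0, 0, 0], [0.085, -0.45, -0.4, 0, 0, 0, 0], [0.085, -0.6, -0.5333, 0, 0, 0, 0], [0.085, -0.75, -0.6667, 0, 0, 0, 0]]]' | python3 nudge.py; echo '[[[0.085, -0.15, -0.1333, 0, 0, 0, 0], [0.085, -0.2667, -0.25, 0, 0, 0, 0], [0.085, -0.2667, -0.25, 0, 0, 0, 0], [0.085, -0.2667, -0.25, 0, 0, 0, 0]]]' | python3 nudge.py
python3 - <<'E'
from h import *
import cv2
np.set_printoptions(precision=3,suppress=True)
s=bot.observe();c=bot.calibration('wrist');print(c);cv2.imwrite('pics/w1.png',bot.grab_frame('wrist'))
print(s['clock'],s['position'],s['tool_rot'],s['qpos'],proj(c,[.543,.063,.135]),s['force'])
E
```

```text
clock: 0.72
position: [0.289, 0.4249, 0.4025]
tool_rot: [3.14, 0.0, 2.823]
force: [1.6, -0.1, -0.7]
grip_width: 0.0848
finger_force: 0.0
clock: 1.35
position: [0.4396, 0.1638, 0.4013]
tool_rot: [3.141, 0.0, 2.823]
force: [1.8, 0.6, 0.7]
grip_width: 0.0853
finger_force: 0.0
clock: 1.85
position: [0.4913, 0.0698, 0.401]
tool_rot: [-3.141, -0.001, 2.823]
force: [0.4, 0.8, 0.2]
grip_width: 0.0852
finger_force: 0.0
{'vfov': 64.5862520937413, 'cx': 319.7277303348406, 'cy': 239.1224314197007, 'eye': array([0.423, 0.093, 0.543]), 'attitude': array([2.851, 0.001, 1.252])}
1.85 [0.491 0.07  0.401] [-3.141 -0.001  2.823] [-0.562  0.169  0.358  1.692 -0.061  1.293  1.06 ] (np.float64(328.3694420455973), np.float64(240.39373756792227)) [0.396 0.795 0.23 ]
```

View pics/w1.png

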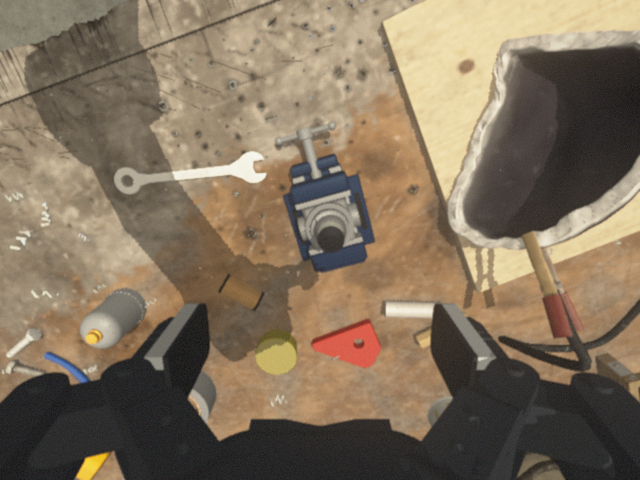

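Wrist: element cap at (330,237), close to its prediction; spanner, tin, magnet and old element are clear of the vice. I'll refine the head's axis, then move to the bowl with a yaw that suits the turning range.

```bash
python3 - <<'E'
from h import *
import cv2
np.set_printoptions(precision=4,suppress=True)
def cap(f,u,v,r):
    g=cv2.cvtColor(cv2.imread(f),cv2.COLOR_BGR2GRAY)
    m=(g<75).astype(np.uint8);k=np.zeros_like(m);cv2.circle(k,(u,v),r,1,-1);m&=k
    n,l,st,ce=cv2.connectedComponentsWithStats(m);i=1+np.argmax(st[1:,4]);return st[i],ce[i]
for n,f,u,v,r in(('wrist','pics/w1.png',330,237,17),('top','pics/top1.png',212,259,12),('side','pics/side1.png',256,203,9)):
    st,ce=cap(f,u,v,r);print(n,st,ce,plane(bot.calibration(n),*ce,.135))
E
echo '[[[0.085, -0.11, -0.17, 0, 0, 0, 0.0598], [0.085, -0.22, -0.34, 0, 0, 0, 0.1197], [0.085, -0.33, -0.51, 0, 0, 0, 0.1795], [0.085, -0.44, -0.68, 0, 0, 0, 0.2394], [0.085, -0.55, -0.85, 0, 0, 0, 0.2992]]]' | python3 nudge.py; echo '[[[0.085, -0.1, -0.0067, 0.1, 0, 0, 0.0573], [0.085, -0.1967, -0.0133, 0.2, 0, 0, 0.1146], [0.085, -0.1967, -0.0133, 0.3333, 0, 0, 0.1719], [0.085, -0.1967, -0.0133, 0.3333, 0, 0, 0.2292], [0.085, -0.1967, -0.0133, 0.3333, 0, 0, 0.2292]]]' | python3 nudge.py
python3 - <<'E'
from h import *
import cv2
np.set_printoptions(precision=3,suppress=True)
s=bot.observe();c=bot.calibration('wrist');cv2.imwrite('pics/w2.png',bot.grab_frame('wrist'))
np.save('w2c.npy',c,allow_pickle=True)
print(s['clock'],s['position'],s['tool_rot'],s['qpos'],proj(c,[.583,-.281,.1]),s['force'],delta([.583,-.281,.1]))
E
```

```text
wrist [317 227  27  28 565] [330.5504 240.1345] [0.5434 0.066  0.135 ]
top [201 250  23  19 296] [212.152  258.4257] [0.5437 0.0631 0.135 ]
side [249 200  14   9  99] [255.6768 203.899 ] [0.5398 0.0549 0.135 ]
clock: 2.52
position: [0.569, -0.2247, 0.4014]
tool_rot: [3.141, -0.0, 1.882]
force: [0.8, 0.4, 0.5]
grip_width: 0.0849
finger_force: 0.0
clock: 3.15
position: [0.5832, -0.2805, 0.3008]
tool_rot: [-3.141, 0.0, 1.168]
force: [0.2, 0.4, 0.6]
grip_width: 0.0851
finger_force: 0.0
3.15 [ 0.583 -0.28   0.301] [-3.141  0.     1.168] [-0.114  0.617  0.788  1.478 -0.449  1.234  0.328] (np.float64(319.00439089866757), np.float64(209.26445323890212)) [0.174 0.391 0.607] [-0.    -0.     0.201]
```

View pics/w2.png

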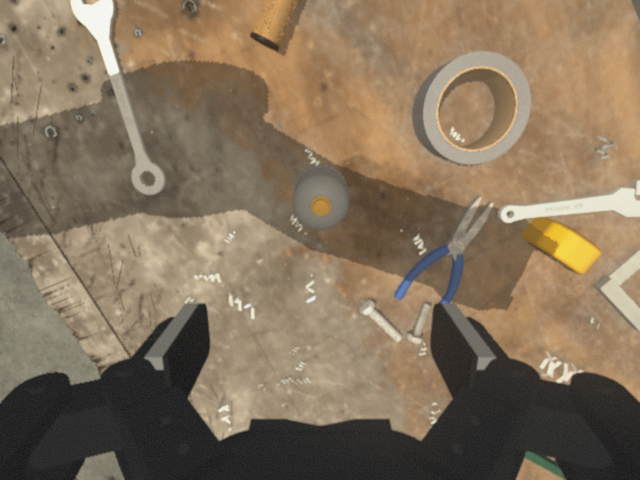

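Wrist: bowl upright with its valve at (320,206), clear all round. I'll compute it with a colour mask.

Run:
```python
from h import *
import cv2
np.set_printoptions(precision=4,suppress=True)
im=cv2.imread('pics/w2.png');h=cv2.cvtColor(im,cv2.COLOR_BGR2HSV)
m=cv2.inRange(h,(12,150,60),(35,255,255));k=np.zeros_like(m);cv2.circle(k,(320,206),25,255,-1);m&=k
n,l,st,ce=cv2.connectedComponentsWithStats(m);i=1+np.argmax(st[1:,4]);print(st[i],ce[i])
c=bot.calibration('wrist')
p=plane(c,*ce[i],.097);print(p,delta(p))
t=cv2.imread('pics/top1.png');h=cv2.cvtColor(t,cv2.COLOR_BGR2HSV)
m=cv2.inRange(h,(12,150,120),(35,255,255));k=np.zeros_like(m);cv2.circle(k,(413,242),9,255,-1);m&=k
M=cv2.moments(m);q=plane(bot.calibration('top'),M['m10']/M['m00'],M['m01']/M['m00'],.097);print(q,delta(q))
```

```text
[312 197  18  18 256] [320.4922 205.6289]
[ 0.5855 -0.2794  0.097 ] [0.0022 0.0015 0.2043]
[ 0.5825 -0.2803  0.097 ] [ 0.0001 -0.0008  0.2043]
```

To row units: 0.235 m / 0.3 = 0.7833, 0.06 m / 0.3 = 0.2.

```bash
echo '[[[0.085, 0.0033, 0, 0.2, 0, 0, 0], [0.085, 0.0033, 0, 0.4, 0, 0, 0], [0.085, 0.0033, 0, 0.5667, 0, 0, 0], [0.085, 0.0033, 0, 0.7, 0, 0, 0], [0.085, 0.0033, 0, 0.7833, 0, 0, 0]]]' | python3 nudge.py; echo '[[[0.085, 0, 0, 0.0667, 0, 0, 0], [0.085, 0, 0, 0.0667, 0, 0, 0], [0.05, 0, 0, 0.0667, 0, 0, 0], [0.05, 0, 0, 0.0667, 0, 0, 0], [0.05, 0, 0, 0.0667, 0, 0, 0]]]' | python3 nudge.py 40;echo '[[[0.05, 0, 0, 0, 0, 0, 0], [0.05, 0, 0, 0, 0, 0, 0]]]' | python3 nudge.py
python3 -c "
from h import *
s=bot.observe();print(s['position'],s['moment'],s['qpos'])"
```

```text
clock: 3.82
position: [0.5832, -0.2799, 0.0649]
tool_rot: [-3.141, -0.001, 1.171]
force: [0.6, -0.4, 0.6]
grip_width: 0.0853
finger_force: 0.0
clock: 4.45
position: [0.5837, -0.2811, 0.0478]
tool_rot: [3.14, -0.0, 1.166]
force: [-3.1, 2.0, 10.6]
grip_width: 0.0557
finger_force: 40.8
clock: 4.7
position: [0.5837, -0.2811, 0.0478]
tool_rot: [3.14, -0.0, 1.166]
force: [-2.4, 1.8, 11.3]
grip_width: 0.0556
finger_force: 40.8
[ 0.58369328 -0.28108068  0.04784164] [0.39856555 0.59782219 0.03518908] [-0.00709854  0.88180886  0.58924173  1.67968946 -0.65328633  0.78423249
  0.48544099]
```

To row units: -0.175 m / 0.3 = -0.5833, -0.13 m / 0.3 = -0.4333.

```bash
echo '[[[0.05, 0, 0, -0.1, 0, 0, 0], [0.05, 0, 0, -0.2667, 0, 0, 0], [0.05, 0, 0, -0.4333, 0, 0, 0], [0.05, 0, 0, -0.5833, 0, 0, 0], [0.05, 0, 0, -0.5833, 0, 0, 0]]]' | python3 nudge.py 60; echo '[[[0.05, 0.1, -0.0567, 0, 0, 0, 0], [0.05, 0.2667, -0.1517, 0, 0, 0, 0], [0.05, 0.4333, -0.2467, 0, 0, 0, 0], [0.05, 0.6, -0.3417, 0, 0, 0, 0], [0.05, 0.7333, -0.4167, 0, 0, 0, 0]]]' | python3 nudge.py; echo '[[[0.05, 0.1333, -0.0767, 0, 0, 0, 0], [0.05, 0.2333, -0.1333, 0, 0, 0, 0], [0.05, 0.2733, -0.1567, 0, 0, 0, 0], [0.05, 0.2733, -0.1567, 0, 0, 0, 0], [0.05, 0.2733, -0.1567, 0, 0, 0, 0]]]' | python3 nudge.py
python3 - <<'E'
from h import *
import cv2
np.set_printoptions(precision=4,suppress=True)
s=bot.observe();print(s['clock'],s['position'],s['tool_rot'],s['force'],s['moment'],s['qpos'],delta([.544,.0645,.2]))
t=bot.grab_frame('top');a=bot.grab_frame('side');w=bot.grab_frame('wrist')
c=lambda im,x,y:cv2.resize(im[y:y+150,x:x+200],(400,300),interpolation=cv2.INTER_CUBIC)
cv2.imwrite('pics/z2.png',np.vstack([np.hstack([c(t,110,185),c(a,160,110)]),np.hstack([c(w,220,150),cv2.resize(w,(400,300))])]))
E
```

```text
clock: 5.32
position: [0.5843, -0.2817, 0.2252]
tool_rot: [3.136, -0.0, 1.166]
force: [0.0, -0.0, -3.0]
grip_width: 0.0548
finger_force: 64.3
clock: 5.95
position: [0.5542, -0.0268, 0.2207]
tool_rot: [-3.141, -0.0, 1.167]
force: [0.8, -0.6, -2.2]
grip_width: 0.0544
finger_force: 64.3
clock: 6.58
position: [0.5443, 0.063, 0.2213]
tool_rot: [3.141, 0.0, 1.164]
force: [-0.2, -0.3, -2.7]
grip_width: 0.0549
finger_force: 64.3
6.575 [0.5443 0.063  0.2213] [3.1413 0.0004 1.1637] [-0.2423 -0.2697 -2.6577] [-0.0407  0.0039  0.045 ] [-0.7919  0.5395  0.8188  1.8444 -0.4735  0.9644 -0.1726] [ 0.0012 -0.0009  0.0213]
```

View pics/z2.png

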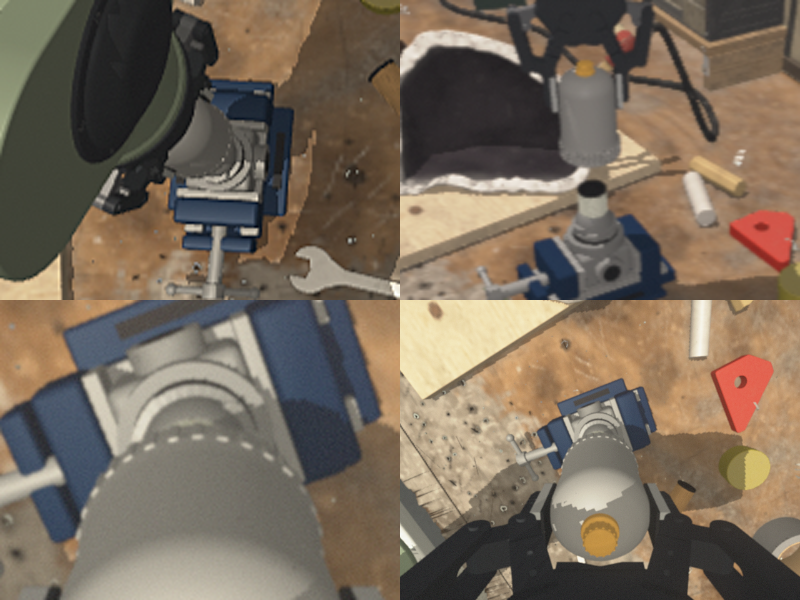

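Side: the bowl hangs upright just above the element, axis about 588 to 592 in the crop. Wrist: valve at (321,379). I'll check the bowl's offset in the hand.

Run:
```python
from h import *
import cv2
np.set_printoptions(precision=4,suppress=True)
def blob(im,u,v,r):
    h=cv2.cvtColor(im,cv2.COLOR_BGR2HSV);m=cv2.inRange(h,(12,150,60),(35,255,255));k=np.zeros_like(m);cv2.circle(k,(u,v),r,255,-1);m&=k
    n,l,st,ce=cv2.connectedComponentsWithStats(m);i=1+np.argmax(st[1:,4]);return st[i],ce[i]
for n,u,v,r in(('wrist',321,379,35),('side',253,144,12)):
    st,ce=blob(bot.grab_frame(n),u,v,r);p=plane(bot.calibration(n),*ce,.2705);print(n,st,ce,p,delta(p))
```

```text
wrist [ 290  345   60   66 3038] [319.6833 376.7212] [0.5466 0.0675 0.2705] [ 0.0046  0.0005 -0.0491]
side [248 140   8   8  54] [251.7407 143.6481] [0.5406 0.0544 0.2705] [-0.0101  0.0003 -0.0492]
```

To row units: 0.06 m / 0.3 = 0.2, 0.05 m / 0.3 = 0.1667.

```bash
echo '[[[0.05, 0, 0, 0.0667, 0, 0, 0], [0.05, 0, 0, 0.1167, 0, 0, 0], [0.05, 0, 0, 0.1667, 0, 0, 0], [0.05, 0, 0, 0.2, 0, 0, 0], [0.05, 0, 0, 0.2, 0, 0, 0]]]' | python3 nudge.py; python3 -c "
from h import *
s=bot.observe();print(s['position'],s['force'],s['moment'])"
```

```text
clock: 7.45
position: [0.544, 0.0643, 0.1607]
tool_rot: [-3.141, 0.001, 1.165]
force: [-0.1, -0.8, -2.3]
grip_width: 0.0543
finger_force: 64.3
[0.54395172 0.0642956  0.16073121] [-0.12923218 -0.76016516 -2.27344766] [-0.01187511  0.00738659  0.02652179]
```

To row units: 0.017 m / 0.3 = 0.0567, 0.012 m / 0.3 = 0.04.

```bash
echo '[[[0.05, 0, 0, 0.02, 0, 0, 0], [0.05, 0, 0, 0.04, 0, 0, 0], [0.05, 0, 0, 0.0567, 0, 0, 0], [0.05, 0, 0, 0.0567, 0, 0, 0]]]' | python3 nudge.py;  echo '[[[0.05, 0, 0, 0.01, 0, 0, 0], [0.05, 0, 0, 0.02, 0, 0, 0], [0.05, 0, 0, 0.02, 0, 0, 0]]]' | python3 nudge.py; python3 -c "
from h import *
s=bot.observe();print(s['position'],s['force'],s['moment'])"
```

```text
clock: 7.95
position: [0.5441, 0.0644, 0.144]
tool_rot: [-3.141, 0.0, 1.165]
force: [-0.9, -0.2, -3.3]
grip_width: 0.0547
finger_force: 64.3
clock: 8.32
position: [0.5441, 0.0644, 0.1381]
tool_rot: [-3.141, 0.0, 1.165]
force: [-0.7, -0.7, -2.4]
grip_width: 0.0547
finger_force: 64.3
[0.54413886 0.06443706 0.13811354] [-0.69958011 -0.69961185 -2.38290265] [ 0.00750849  0.01798829 -0.03914022]
```

To row units: 0.003 m / 0.3 = 0.01, 0.002 m / 0.3 = 0.0067.

```bash
for i in 1; do echo '[[[0.05, 0, 0, 0.0067, 0, 0, 0], [0.05, 0, 0, 0.01, 0, 0, 0], [0.05, 0, 0, 0.01, 0, 0, 0]]]' | python3 nudge.py;  echo '[[[0.05, 0, 0, 0.0067, 0, 0, 0], [0.05, 0, 0, 0.01, 0, 0, 0], [0.05, 0, 0, 0.01, 0, 0, 0]]]' | python3 nudge.py; done | grep -E "pos|force:"
```

```text
position: [0.5442, 0.0645, 0.1356]
force: [-1.8, 0.6, 5.8]
finger_force: 65.2
position: [0.5447, 0.0649, 0.1349]
force: [-17.1, 3.6, 60.2]
finger_force: 70.5
```

To row units: -0.0025 m / 0.3 = -0.0083.

```bash
echo '[[[0.05, 0, 0, -0.0083, 0, 0, 0], [0.05, 0, 0, -0.0083, 0, 0, 0]]]' | python3 nudge.py; python3 -c "
from h import *
s=bot.observe();print(s['position'],s['force'],s['moment'],s['qpos'])"
```

```text
clock: 9.32
position: [0.5444, 0.0647, 0.1355]
tool_rot: [3.141, -0.001, 1.165]
force: [-5.9, 1.0, 18.5]
grip_width: 0.0549
finger_force: 66.3
[0.54441353 0.06469893 0.13548735] [-5.93819936  1.03143946 18.46979352] [0.40642311 1.5675455  0.0187792 ] [-0.71575532  0.64731903  0.71187905  1.91582212 -0.58528248  0.79583055
 -0.08452414]
```

To row units: -0.0009 m / 0.3 = -0.003, -0.0006 m / 0.3 = -0.002, -0.2 rad / 3.1416 = -0.0637.

```bash
(echo '[[[0.05, 0, 0, -0.002, 0, 0, -0.0318], [0.05, 0, 0, -0.003, 0, 0, -0.0637]]]' | python3 nudge.py; echo '[[[0.05, 0, 0, -0.0007, 0, 0, -0.0318], [0.05, 0, 0, -0.0017, 0, 0, -0.0637]]]' | python3 nudge.py;echo '[[[0.05, 0, 0, -0.0007, 0, 0, -0.0318], [0.05, 0, 0, -0.0017, 0, 0, -0.0637]]]' | python3 nudge.py )| grep -E "pos|force:|rot"
```

```text
position: [0.5443, 0.065, 0.1361]
tool_rot: [-3.142, -0.001, 1.368]
force: [-3.5, 3.1, 9.8]
finger_force: 65.5
position: [0.5443, 0.065, 0.1365]
tool_rot: [3.141, -0.001, 1.569]
force: [-2.0, 1.0, 5.9]
finger_force: 65.1
position: [0.5444, 0.0645, 0.1366]
tool_rot: [3.141, 0.0, 1.769]
force: [-0.5, -0.0, -2.4]
finger_force: 64.3
```

The contact force vanished near 15 mm height, so it has probably dropped. I'll lower to confirm the step.

To row units: 0.002 m / 0.3 = 0.0067, 0.0015 m / 0.3 = 0.005, -0.1 rad / 3.1416 = -0.0318.

```bash
(echo '[[[0.05, 0, 0, 0, 0, 0, -0.0318], [0.05, 0, 0, 0.005, 0, 0, -0.0318], [0.05, 0, 0, 0.0067, 0, 0, -0.0318]]]' | python3 nudge.py; echo '[[[0.05, 0, 0, 0.005, 0, 0, 0], [0.05, 0, 0, 0.0067, 0, 0, 0]]]' | python3 nudge.py;echo '[[[0.05, 0, 0, 0.0033, 0, 0, 0], [0.05, 0, 0, 0.0033, 0, 0, 0]]]' | python3 nudge.py )| grep -E "pos|force:|rot"
```

```text
position: [0.5442, 0.0644, 0.1345]
tool_rot: [-3.141, 0.0, 1.863]
force: [-0.6, -0.4, -2.6]
finger_force: 64.3
position: [0.5441, 0.0645, 0.1325]
tool_rot: [-3.141, 0.0, 1.865]
force: [-0.3, 0.2, -2.5]
finger_force: 64.3
position: [0.5442, 0.0644, 0.1316]
tool_rot: [-3.141, 0.0, 1.865]
force: [0.7, 0.3, -2.3]
finger_force: 64.3
```

To row units: 0.001 m / 0.3 = 0.0033.

```bash
(echo '[[[0.05, 0, 0, 0.0033, 0, 0, 0], [0.05, 0, 0, 0.0033, 0, 0, 0]]]' | python3 nudge.py; echo '[[[0.05, 0, 0, 0.0023, 0, 0, 0], [0.05, 0, 0, 0.0023, 0, 0, 0]]]' | python3 nudge.py;echo '[[[0.05, 0, 0, 0.0017, 0, 0, 0], [0.05, 0, 0, 0.0017, 0, 0, 0]]]' | python3 nudge.py )| grep -E "pos|force:|rot"; python3 -c "
from h import *
s=bot.observe();print(s['moment'],s['qpos'])"
```

```text
position: [0.5442, 0.0645, 0.1306]
tool_rot: [-3.141, -0.0, 1.865]
force: [0.7, -0.5, -2.5]
finger_force: 64.3
position: [0.5442, 0.0644, 0.13]
tool_rot: [-3.142, 0.0, 1.865]
force: [-0.2, -0.4, -2.4]
finger_force: 64.3
position: [0.5442, 0.0645, 0.1295]
tool_rot: [3.142, -0.0, 1.865]
force: [-1.0, 0.6, -0.6]
finger_force: 64.5
[0.02701873 0.05929308 0.03593194] [-0.58979942  0.59784396  0.51429955  1.91384296 -0.42397835  0.73843925
  0.46371811]
```

Dropped from 15 to about 7.7 mm. Now forward, following the pitch (2.5 mm/rad).

To row units: 0.0007 m / 0.3 = 0.0023, 0.00035 m / 0.3 = 0.0012, 0.15 rad / 3.1416 = 0.0477.

```bash
(echo '[[[0.05, 0, 0, 0.0012, 0, 0, 0.0477], [0.05, 0, 0, 0.0023, 0, 0, 0.0955]]]' | python3 nudge.py; python3 -c "
from h import *
s=bot.observe();print(s['moment'])"; echo '[[[0.05, 0, 0, 0.0013, 0, 0, 0.0477], [0.05, 0, 0, 0.0025, 0, 0, 0.0955]]]' | python3 nudge.py )| grep -E "pos|force:|rot|^\["; python3 -c "
from h import *
s=bot.observe();print(s['moment'],s['qpos'])"
```

```text
position: [0.5443, 0.0644, 0.1289]
tool_rot: [3.141, -0.0, 1.56]
force: [0.4, 0.2, -2.5]
finger_force: 64.3
[ 0.06155825  0.10968141 -0.02832659]
position: [0.5442, 0.0645, 0.1281]
tool_rot: [-3.141, -0.0, 1.26]
force: [-0.2, -0.6, -2.6]
finger_force: 64.3
[-0.02001392  0.30027766 -0.02371995] [-0.69427146  0.64867636  0.67781657  1.91982414 -0.57249412  0.77465719
 -0.00261485]
```

To row units: 0.0012 m / 0.3 = 0.004, 0.0008 m / 0.3 = 0.0027, 0.45 rad / 3.1416 = 0.1432.

```bash
(echo '[[[0.05, 0, 0, 0.0013, 0, 0, 0.0477], [0.05, 0, 0, 0.0027, 0, 0, 0.0955], [0.05, 0, 0, 0.004, 0, 0, 0.1432]]]' | python3 nudge.py; python3 -c "
from h import *
s=bot.observe();print(s['moment'])"; echo '[[[0.05, 0, 0, 0.0013, 0, 0, 0.0477], [0.05, 0, 0, 0.0027, 0, 0, 0.0955], [0.05, 0, 0, 0.004, 0, 0, 0.1432]]]' | python3 nudge.py )| grep -E "pos|force:|rot|^\["; python3 -c "
from h import *
s=bot.observe();print(s['moment'],s['qpos'])"
```

```text
position: [0.5441, 0.0646, 0.1269]
tool_rot: [-3.141, 0.0, 0.811]
force: [-2.2, 0.5, -0.6]
finger_force: 64.5
[0.08770829 0.61545537 0.04447666]
position: [0.544, 0.0649, 0.1257]
tool_rot: [-3.141, 0.0, 0.361]
force: [-3.1, 1.6, 2.9]
finger_force: 64.8
[0.41739127 0.84821971 0.07582333] [-0.82453156  0.75504448  0.90975469  1.92700192 -0.7905815   0.86619385
 -0.70213487]
```

To row units: -0.9 rad / 3.1416 = -0.2865.

```bash
(echo '[[[0.085, 0, 0, 0, 0, 0, 0], [0.085, 0, 0, 0, 0, 0, 0], [0.085, 0, 0, 0, 0, 0, 0]]]' | python3 nudge.py; echo '[[[0.085, 0, 0, 0, 0, 0, -0.0573], [0.085, 0, 0, 0, 0, 0, -0.1146], [0.085, 0, 0, 0, 0, 0, -0.1719], [0.085, 0, 0, 0, 0, 0, -0.2292], [0.085, 0, 0, 0, 0, 0, -0.2865]]]' | python3 nudge.py ;echo '[[[0.085, 0, 0, 0, 0, 0, -0.0573], [0.085, 0, 0, 0, 0, 0, -0.1146], [0.085, 0, 0, 0, 0, 0, -0.1719], [0.085, 0, 0, 0, 0, 0, -0.2228], [0.085, 0, 0, 0, 0, 0, -0.2228]]]' | python3 nudge.py)| grep -E "pos|force:|rot|^\[|wid"; python3 -c "
from h import *
s=bot.observe();print(s['clock'],s['moment'],s['qpos'])
import cv2
t=bot.grab_frame('side');cv2.imwrite('pics/s3.png',cv2.resize(t[130:280,160:360],(800,600)))"
```

```text
position: [0.5443, 0.0644, 0.1258]
tool_rot: [-3.141, -0.0, 0.367]
force: [-0.8, 0.0, -0.4]
grip_width: 0.0848
finger_force: 0.0
position: [0.5444, 0.0644, 0.1259]
tool_rot: [3.141, -0.0, 1.272]
force: [-0.2, -0.4, -0.4]
grip_width: 0.0851
finger_force: 0.0
position: [0.5444, 0.0642, 0.126]
tool_rot: [3.141, -0.0, 1.965]
force: [-0.1, 0.3, 0.9]
grip_width: 0.0851
finger_force: 0.0
14.575 [-0.03230317  0.00690054  0.02429738] [-0.56790483  0.59635931  0.48317455  1.9153168  -0.40486528  0.72583152
  0.54578357]
```

View pics/s3.png

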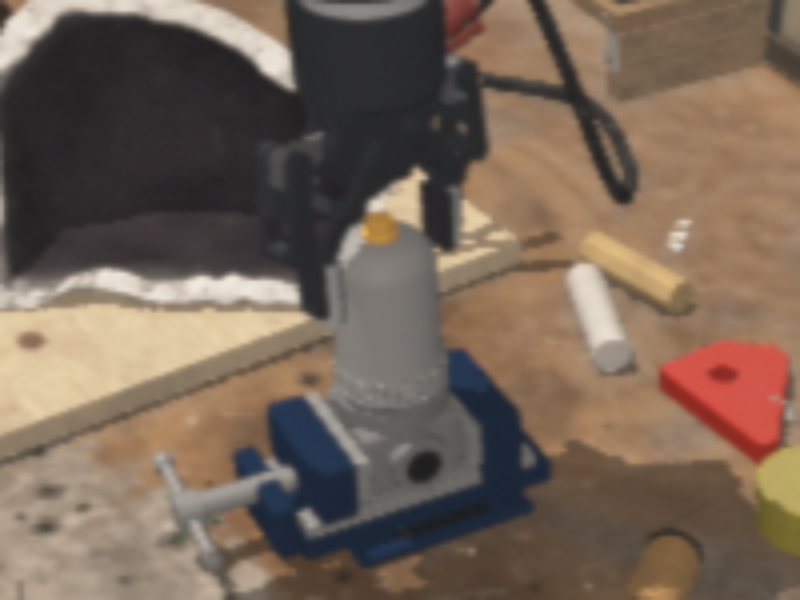

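Side: bowl upright on the head, collar just above the seat, fingers open clear of it. Regrip and continue.

To row units: -0.002 m / 0.3 = -0.0067, -0.001 m / 0.3 = -0.0033.

```bash
(echo '[[[0.05, 0, 0, 0, 0, 0, 0], [0.05, 0, 0, -0.0033, 0, 0, 0], [0.05, 0, 0, -0.0067, 0, 0, 0], [0.05, 0, 0, -0.0067, 0, 0, 0]]]' | python3 nudge.py 80; echo '[[[0.05, 0, 0, 0.0013, 0, 0, 0.0477], [0.05, 0, 0, 0.0027, 0, 0, 0.0955], [0.05, 0, 0, 0.004, 0, 0, 0.1432]]]' | python3 nudge.py; python3 -c "
from h import *
s=bot.observe();print(s['moment'])") | grep -E "pos|force:|rot|^\[|wid"
```

```text
position: [0.5441, 0.0646, 0.1275]
tool_rot: [-3.141, 0.0, 1.965]
force: [-0.5, -0.5, -3.1]
grip_width: 0.054
finger_force: 84.4
position: [0.5441, 0.0646, 0.1263]
tool_rot: [-3.141, 0.0, 1.51]
force: [-0.4, 0.2, -2.6]
grip_width: 0.054
finger_force: 84.4
[0.01599856 0.04939349 0.02700117]
```

To row units: 0.0012 m / 0.3 = 0.004, 0.0008 m / 0.3 = 0.0027, 0.45 rad / 3.1416 = 0.1432.

```bash
(echo '[[[0.05, 0, 0, 0.0013, 0, 0, 0.0477], [0.05, 0, 0, 0.0027, 0, 0, 0.0955], [0.05, 0, 0, 0.004, 0, 0, 0.1432]]]' | python3 nudge.py; python3 -c "
from h import *
s=bot.observe();print(s['moment'])"; echo '[[[0.05, 0, 0, 0.0013, 0, 0, 0.0477], [0.05, 0, 0, 0.0027, 0, 0, 0.0955], [0.05, 0, 0, 0.0033, 0, 0, 0.1273]]]' | python3 nudge.py; python3 -c "
from h import *
s=bot.observe();print(s['moment'],s['qpos'])") | grep -E "pos|force:|rot|^\[|wid"
```

```text
position: [0.544, 0.0646, 0.1251]
tool_rot: [-3.141, 0.0, 1.06]
force: [-1.1, 0.1, -1.9]
grip_width: 0.0544
finger_force: 84.5
[-0.05260641  0.31327333  0.01106291]
position: [0.5438, 0.0647, 0.1239]
tool_rot: [-3.141, 0.001, 0.661]
force: [-1.0, 0.3, -2.1]
grip_width: 0.0544
finger_force: 84.4
[-0.03468785  0.41107703  0.02109123] [-0.78419329  0.71990302  0.83294092  1.92652664 -0.7244571   0.8270136
```

To row units: 0.0005 m / 0.3 = 0.0017, 0.0003 m / 0.3 = 0.001, 0.2 rad / 3.1416 = 0.0637.

```bash
M='from h import *
s=bot.observe();print(s["moment"],s["tool_rot"][2])'; (echo '[[[0.05, 0, 0, 0.001, 0, 0, 0.0318], [0.05, 0, 0, 0.0017, 0, 0, 0.0637]]]' | python3 nudge.py; python3 -c "$M"; echo '[[[0.05, 0, 0, 0.0003, 0, 0, 0.0318], [0.05, 0, 0, 0.0007, 0, 0, 0.0637]]]' | python3 nudge.py; python3 -c "$M") | grep -E "pos|force:|^\[|wid"
```

```text
position: [0.5438, 0.0649, 0.1236]
force: [-3.9, 0.9, 1.2]
grip_width: 0.0544
finger_force: 84.8
[0.41604156 0.86028277 0.12256113] 0.4621210764884611
position: [0.5437, 0.065, 0.1235]
force: [-5.3, 2.3, 4.6]
grip_width: 0.0545
finger_force: 85.2
[0.56097485 1.03340302 0.16465222] 0.2622291085184971
```

To row units: 0.0001 m / 0.3 = 0.0003, 0.1 rad / 3.1416 = 0.0318.

```bash
M='from h import *
s=bot.observe();print(s["moment"],s["tool_rot"][2])'; (echo '[[[0.05, 0, 0, 0.0003, 0, 0, 0.0318], [0.05, 0, 0, 0.0003, 0, 0, 0.0318]]]' | python3 nudge.py; python3 -c "$M"; echo '[[[0.05, 0, 0, 0.0003, 0, 0, 0.0318], [0.05, 0, 0, 0.0003, 0, 0, 0.0318]]]' | python3 nudge.py; python3 -c "$M";echo '[[[0.05, 0, 0, 0, 0, 0, 0.0318], [0.05, 0, 0, 0, 0, 0, 0.0318]]]' | python3 nudge.py; python3 -c "$M") | grep -E "pos|force:|^\[|wid"
```

```text
position: [0.5437, 0.065, 0.1234]
force: [-7.3, 3.7, 8.7]
grip_width: 0.0545
finger_force: 85.6
[ 0.62977893  1.29207038 -0.2450776 ] 0.1635573973095623
position: [0.5432, 0.065, 0.1234]
force: [-11.0, 2.2, 11.1]
grip_width: 0.0549
finger_force: 86.0
[ 0.40829791  2.12831247 -0.33857791] 0.06407721813836376
position: [0.5428, 0.065, 0.1233]
force: [-13.1, 2.0, 13.9]
grip_width: 0.0545
finger_force: 86.4
[0.25328379 2.70419257 1.59922125] -0.03356374331751888
```

```bash
M='from h import *
s=bot.observe();print(s["moment"],s["tool_rot"][2],s["joint_efforts"])'; echo '[[[0.05, 0, 0, 0, 0, 0, 0]]]' | python3 nudge.py | grep -E "force:|wid" ; python3 -c "$M"
```

```text
force: [-12.7, 2.4, 12.0]
grip_width: 0.0543
finger_force: 86.3
[0.20462865 2.64284342 1.59437344] -0.032749718381933635 [  3.45883526 -77.74538755  27.76046097 -24.98010278  -2.37801298
  -3.48815538  -1.59297813]
```

Torque jumped to 1.6 N m at about 3.35 rad past the drop, so it is seated and tight. Let go and retreat upward.

To row units: -0.06 m / 0.3 = -0.2, -0.02 m / 0.3 = -0.0667.

```bash
(echo '[[[0.085, 0, 0, 0, 0, 0, 0], [0.085, 0, 0, 0, 0, 0, 0], [0.085, 0, 0, 0, 0, 0, 0], [0.085, 0, 0, -0.0667, 0, 0, 0], [0.085, 0, 0, -0.2, 0, 0, 0]]]' | python3 nudge.py; echo '[[[0.085, 0, 0, -0.1667, 0, 0, 0], [0.085, 0, 0, -0.3333, 0, 0, 0], [0.085, -0.1667, 0, -0.4, 0, 0, 0], [0.085, -0.3333, 0, -0.4, 0, 0, 0], [0.085, -0.3333, 0, -0.4, 0, 0, 0]]]' | python3 nudge.py)| grep -E "clock|pos|force:|wid";python3 - <<'E'
from h import *
import cv2
t=bot.grab_frame('top');a=bot.grab_frame('side')
c=lambda im,x,y:cv2.resize(im[y:y+150,x:x+100],(400,600),interpolation=cv2.INTER_CUBIC)
cv2.imwrite('pics/f.png',np.hstack([c(t,170,185),c(a,205,140)]))
E
```

```text
clock: 18.25
position: [0.5438, 0.0641, 0.1845]
force: [0.6, 1.0, -0.4]
grip_width: 0.0851
finger_force: 0.0
clock: 18.88
position: [0.4418, 0.0688, 0.3041]
force: [-0.6, 0.5, -0.5]
grip_width: 0.0849
finger_force: 0.0
```

View pics/f.png

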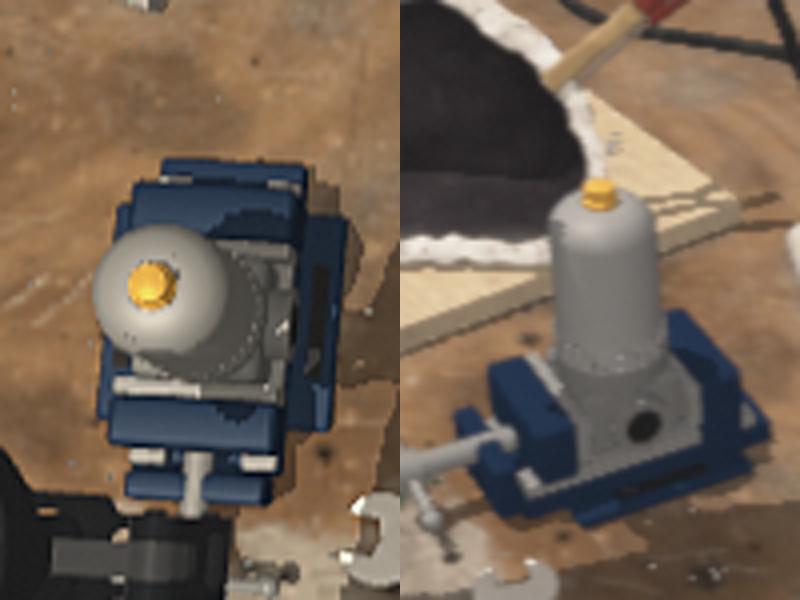

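Both views show the bowl upright, its collar down on the seat with no gap. In the side view the valve is about 2 px lower than at the regrip, which fits the last 3.5 mm of travel.

```bash
python3 -c "
from workcell import bot
print(bot.job_done())"
```

```text
the job is handed in; nothing more can be done
None
```

The bowl is back on the filter head: I turned it back until it dropped a step, then forward about 3.3 rad onto its seat. It ended at 1.6 N m rather than about 1 N m, with one brief 60 N push on setting down; I then let go and handed the job in at about 19 s.

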